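# Stack two spacers on the pin for the next pad

### The job

Set out the two bare-metal spacer rings for the next roller pad on the upright pin of the small jig, in order of size: first the wide ring, flat on the jig's plate, then the narrow ring, flat on top of it. Lower each one down the pin rather than dropping it, and let go of it. The solid disc without a hole is not a spacer.

Things in the scene. Friction and masses are not known exactly. Their poses are not given: they have to be found in the camera images.
- wide_mid (a point): The wide spacer: a loose plain aluminium ring, outer diameter 60 mm, bore 30 mm, 26 mm high, about 150 g. Lies flat on the table at the start; its flat faces are alike, either may be up. The point is its centre, on the bore's axis half-way up, 13 mm above the underside; z is the bore's axis.
- narrow_mid (a point): The narrow spacer: a loose plain aluminium ring, outer diameter 44 mm, bore 30 mm, 26 mm high, about 60 g. Lies flat on the table at the start; its flat faces are alike, either may be up. The point is its centre, on the bore's axis half-way up, 13 mm above the underside; z is the bore's axis.
- pin_foot (a point): The jig: a square dark steel plate, 90 by 90 mm and 12 mm thick, fixed to the table, with one upright bright steel pin of 10 mm diameter at its middle. The pin stands 60 mm above the plate and is tapered over its last 7 mm. The point is the foot of the pin on the plate's upper face; z points up along the pin, x and y along the plate's edges.
Not all that is in view belongs to the job. Leave any blue or brown look-alike of the part that bears narrow_mid alone. Leave any pink or turquoise look-alike of the part that bears wide_mid alone.

How it is judged:
On the way, in this order (a step that is already met when the one before it is completed fails the run):
1. the wide spacer is on the pin, flat on the plate (horizontal distance between wide_mid and pin_foot below 0.014 m and z of wide_mid in the frame of pin_foot between 0.007 and 0.019 m and angle between the z axis of wide_mid and the z axis of pin_foot, either way round below 0.175 rad), for 0.2 s.
2. the narrow spacer is on the pin, flat on the wide one (all of step 1 and horizontal distance between narrow_mid and pin_foot below 0.014 m and z of narrow_mid in the frame of pin_foot between 0.033 and 0.045 m and angle between the z axis of narrow_mid and the z axis of pin_foot, either way round below 0.175 rad), for 0.2 s.
At the end, for the whole second after the job is handed in: Both spacers are threaded on the pin (each axis within 14 mm of the pin's), the wide one flat on the plate and the narrow one flat on the wide one (heights within 6 mm, tilt under 10 degrees), released and at rest (all of step 2 and linear speed of each of wide, narrow below 0.02 m/s); the robot touches nothing.
It fails at once if the wide spacer is dropped down the pin instead of lowered (falls faster than 0.7 m/s there) (horizontal distance between wide_mid and pin_foot below 0.014 m and z of wide_mid in the frame of pin_foot below 0.08 m and linear speed of wide above 0.7 m/s).
It fails at once if the narrow spacer is dropped down the pin instead of lowered (falls faster than 0.7 m/s there) (horizontal distance between narrow_mid and pin_foot below 0.014 m and z of narrow_mid in the frame of pin_foot below 0.08 m and linear speed of narrow above 0.7 m/s).
It also fails if it takes over 50 s, if anything falls off the work surface, if the arm or the gripper's body presses on something with over 40 N, if the wrist force passes 120 N, or if a joint passes its speed limit or range.

### The arm

A 6-joint arm with a two-finger parallel gripper is mounted at the origin on the work surface. World frame = base frame: x ahead of the robot, y to its left, z up, the work surface at z = 0. Lengths are in m, angles in rad, forces in N, time in s.
With the tool pointing down it reaches from about 0.35 to 0.975 m from the base axis. Payload 4.9 kg.
Tool frame: the origin (TCP) lies at the very end of the fingers, on their centre line; the grasp point (between the pads) lies 19 mm behind it; z points along the fingers, y is the line along which they close (so a half turn about z gives the same grasp; the last joint's range is limited). The gripper opens to 85 mm and grips with 20 to 120 N. Pads are 22 mm wide; open, the fingers measure 114 mm over their backs; the gripper's body (76 mm by 85 mm) begins 54 mm behind the grasp point. The pads swing forward as they close: fully open they stand 13 mm farther back than shut.
Start: joints at [-1.334, 0.053, 1.613, -0, 1.476, -0.119], TCP at [0.218, -0.586, 0.231] pointing down, gripper open.
Joint ranges: [-3.01, 3.01], [-1.01, 2.22], [0.06, 2.58], [-1.02, 4.17], [0.09, 2.62], [-3.14, 3.14]. Speed limits (rad/s): [2.57, 2.57, 3.14, 3.14, 3.14, 3.14].

### API

Orientations are given as a unit quaternion [w, x, y, z].
In Python, from plant import state, optics, ticket, nets gives the robot as it stands. The module is installed in compiled form; this text tells all that it offers.
- The arm moves only by the shell command python3 -m inch 'ROWS' [OPENING]. ROWS is JSON, a list of rows, each an object of numbers: "dx", "dy", "dz": the shift along the tool's x, y, z as a fraction of full scale; "rx", "ry", "rz": the turn, a rotation vector about the tool's x, y, z as a fraction of full scale. In form: [{"dx": .., "dy": .., "dz": .., "rx": .., "ry": .., "rz": ..}, ...]. A call has 1 to 5 rows; each row is the pose to reach, as a shift and turn from the pose commanded when the call began, along the tool's axes at that moment; what a row does not reach only later rows make up. Full scale, the value 1, is 0.8 m for a shift and 1.5 rad for a turn. A row lasts 1/10 s, in which the tool goes at most 50 mm and 8.59 degrees, less where a joint would pass 70% of its speed; a pose out of reach is approached as far as the arm can. A call with a number of a shift or a turn outside -1 to 1 is refused whole. A call with a gripper value outside its range is refused whole. OPENING is the opening, from -1 (shut) to 1 (fully open), set as the call begins (- or left out, the last holds). The fingers move at their own pace and stop on an object; the grip force is fixed at half the most. Time passes only in rows, so rows that repeat a pose let the fingers close. It gives the time, the measured TCP pose, the force, the opening and the grip force at its end, in the units of the state.
- state(): the state, without advancing time (a new reading comes with each control period).
- optics.grab_frame(name): name is "side" or "top" or "wrist"; returns the picture (420x560x3 uint8, red, green, blue); there is no depth.
- optics.camera_info(name): a dict with "fx", "fy", "cx", "cy" (pixels), "R" (3x3) and "t" (3): a world point X has camera coordinates R X + t. Camera axes: x right, y down, z forward; pixel columns grow to the right and rows downward; lengths in m; the calibration is good to about 2 mm. The wrist camera is an equidistant fisheye: a pixel r from the principal point sees the ray r / f radians off the axis. A picture is of the moment at which its call begins: read the wrist's pose just before it. camera_info takes no time and is no camera call; for the wrist camera it gives the pose at the moment of the call.
- ticket.job_done(): hands the job in; it is judged then, once.
Trained networks look in the newest picture that a camera, given by its name, has taken for a name from the list of things; names that differ only in an ending like _2 or _b are one class to them, and where a whole thing is asked for, a point or a joint stands for the part that bears it (a point fixed in the world has none). Each returns a list of dicts, best first, with "confidence" (0 to 1); they miss things now and then, are a little off and sometimes report something else, mostly with a low value. They report only what shows in the picture. A call takes as long as a camera call. They do not tell look-alikes from the thing itself.
- nets.boxes_of(camera, name): "bbox" ([centre column, centre row, width, height] in pixels, round what is visible of it).
- nets.outline_of(camera, name): "pixels" (420x560 bool, what is visible of it) and "bbox" ([centre column, centre row, width, height] in pixels, round what is visible of it).
The state is a dict: "time": time; "joint_pos": joint angles; "joint_vel": joint speeds; "joint_efforts": joint torques, N m; "tool_pos": TCP position; "tool_rot": TCP orientation; "contact_force": force on the tool from outside, world axes, zero at the start; "ft_torque": the same for the moment, N m; "gripper_width": opening from 0.0 (shut) to 1.0 (fully open); "grasp_force": force on a finger pad.
Only numpy, scipy, OpenCV 4.12 (cv2) and the standard library are available. Lean on these libraries where they do the work, as an engineer would, in place of code of your own. Each camera call takes 0.05 s, during which the arm holds its last target. There are 200 camera calls.

## Working session

There is one attempt and no reset: what is moved stays moved. The work goes in short steps, Python scripts to look and compute and a shell command to move; the robot and the scene stay as the last step left them, time stands still between calls to the robot, and variables do not carry over. Pictures are saved under pics/ and viewed, at most 12 in all, crops included, and the job is handed in when it is done.

```bash
mkdir -p pics; cat > h.py <<'E'
import numpy as np,cv2
from plant import state,optics,ticket,nets
from scipy.spatial.transform import Rotation as Rn
def ray(cam,u,v,z):
    c=optics.camera_info(cam);R=np.array(c['R']);t=np.array(c['t'])
    x=(u-c['cx'])/c['fx'];y=(v-c['cy'])/c['fy']
    if cam=='wrist':
        r=np.hypot(x,y);d=np.array([x/r*np.sin(r),y/r*np.sin(r),np.cos(r)]) if r>1e-9 else np.array([0,0,1.])
    else: d=np.array([x,y,1])
    o=-R.T@t;d=R.T@d
    return o+d*(z-o[2])/d[2]
def save(cam,name,crop=None,k=1):
    im=optics.grab_frame(cam)[:,:,::-1]
    if crop: a,b,c,d=crop;im=im[b:d,a:c]
    cv2.imwrite('pics/'+name,cv2.resize(im,None,fx=k,fy=k,interpolation=cv2.INTER_CUBIC));return im
E
python3 - <<'E'
from h import *
s=state();print({k:np.round(v,3) for k,v in s.items()})
for c in('top','side'):
    save(c,c+'0.png')
    for n,z in(('wide_mid',.026),('narrow_mid',.026),('pin_foot',.012)):
        for o in nets.boxes_of(c,n): print(c,n,round(o['confidence'],2),np.round(o['bbox'],1),np.round(ray(c,*o['bbox'][:2],z),3))
E
```

```text
{'time': np.float64(0.0), 'joint_pos': array([-1.334,  0.053,  1.614, -0.   ,  1.476, -0.119]), 'joint_vel': array([0.   , 0.002, 0.001, 0.001, 0.001, 0.001]), 'joint_efforts': array([ 1.0000e-03, -3.9368e+01, -3.7017e+01,  0.0000e+00,  7.0000e-03,
        0.0000e+00]), 'tool_pos': array([ 0.218, -0.585,  0.23 ]), 'tool_rot': array([-0.001,  0.984,  0.177, -0.   ]), 'contact_force': array([ 0.15 ,  0.589, -0.012]), 'ft_torque': array([-0.036, -0.001,  0.025]), 'grasp_force': np.float64(0.0), 'gripper_width': np.float64(0.996)}
top wide_mid 0.93 [230.8 128.2  36.9  37. ] [0.673 0.088 0.026]
top wide_mid 0.88 [228.6 186.1  35.8  33.6] [0.567 0.088 0.026]
top wide_mid 0.71 [301.6 126.5  35.9  37.3] [ 0.679 -0.039  0.026]
top narrow_mid 0.98 [439.6 216.   26.1  26.4] [ 0.523 -0.286  0.026]
top narrow_mid 0.95 [437.4 169.9  27.7  25.6] [ 0.605 -0.284  0.026]
top narrow_mid 0.9 [430.5 269.9  23.   26.6] [ 0.428 -0.268  0.026]
top pin_foot 0.77 [297.6 224.1  72.5  68.5] [ 0.503 -0.036  0.012]
side wide_mid 0.96 [215.3 235.8  26.6  29.7] [0.656 0.111 0.026]
side wide_mid 0.87 [258.5 250.8  30.   27.3] [0.546 0.106 0.026]
side wide_mid 0.81 [251.9 209.6  25.5  23.7] [ 0.663 -0.025  0.026]
side narrow_mid 0.78 [362.4 190.3  15.1  16.7] [ 0.501 -0.256  0.026]
side narrow_mid 0.65 [331.  181.   14.   14.8] [ 0.591 -0.26   0.026]
side narrow_mid 0.52 [395.4 202.9  14.9  16.9] [ 0.406 -0.239  0.026]
side pin_foot 0.64 [317.9 229.9  42.1  36.8] [ 0.503 -0.051  0.012]
```

View pics/top0.png

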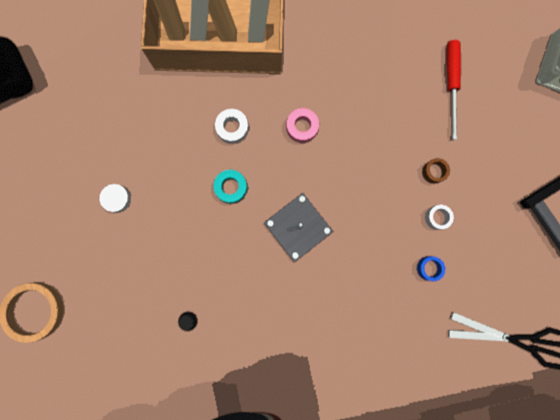

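View pics/side0.png

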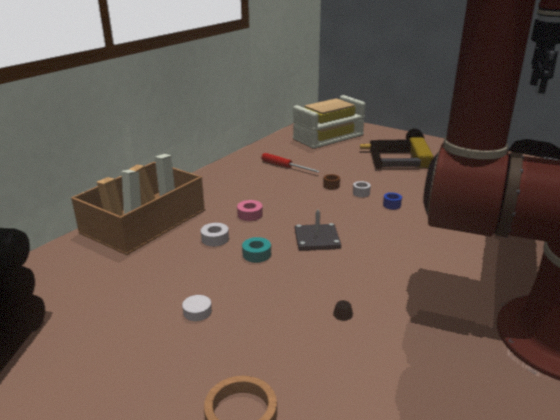

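Wide candidates in top view: bare metal (231,126), pink (303,124), turquoise (230,187), solid white disc (114,198). The wide spacer is (231,126): it is the only grey one with a hole. Narrow candidates: brown (437,170), bare (440,217), blue (432,268). The narrow spacer is (440,217). I'll confirm both in a crop and refine their positions.

```bash
python3 - <<'E'
from h import *
im=optics.grab_frame('top')[:,:,::-1]
a=im[95:160,195:270];b=im[185:250,402:477];c=im[190:265,260:340]
A=[cv2.resize(x,(260,260),interpolation=cv2.INTER_CUBIC) for x in(a,b,c)]
cv2.imwrite('pics/crop.png',np.hstack(A))
for n,(u,v),r in(('wide',(231,126),26),('narrow',(440,217),20)):
    y,x=np.mgrid[:420,:560];near=np.hypot(x-u,y-v)<r
    m=((im.min(2)>115)&near).astype('uint8')
    cs,h=cv2.findContours(m,cv2.RETR_CCOMP,cv2.CHAIN_APPROX_NONE)
    for q in cs:
        if len(q)>12:
            e=cv2.minEnclosingCircle(q);print(n,np.round(e[0],1),round(e[1],1),ray('top',*e[0],.026).round(4))
for uv in((302.5,198.5),(330.5,230.5),(295,256),(270,223)): print(ray('top',*uv,.014).round(4))
for n,uv in(('w',(215.3,235.8)),('n',(362.4,190.3)),('pin',(317.5,236.5))):print(n,ray('side',*uv,.012 if n=='pin' else .013).round(4))
E
```

```text
wide [231. 126.] 26.0 [0.6767 0.088  0.026 ]
wide [231.2 128.2] 20.5 [0.6726 0.0875 0.026 ]
wide [230.9 124.1] 8.4 [0.6802 0.0884 0.026 ]
narrow [440. 217.] 19.9 [ 0.5208 -0.2869  0.026 ]
narrow [441.2 216.4] 8.6 [ 0.5218 -0.289   0.026 ]
[ 0.5495 -0.0439  0.014 ]
[ 0.4931 -0.0947  0.014 ]
[ 0.4466 -0.0322  0.014 ]
[0.504  0.0134 0.014 ]
w [0.6709 0.0948 0.013 ]
n [ 0.5121 -0.2802  0.013 ]
pin [ 0.4893 -0.027   0.012 ]
```

View pics/crop.png

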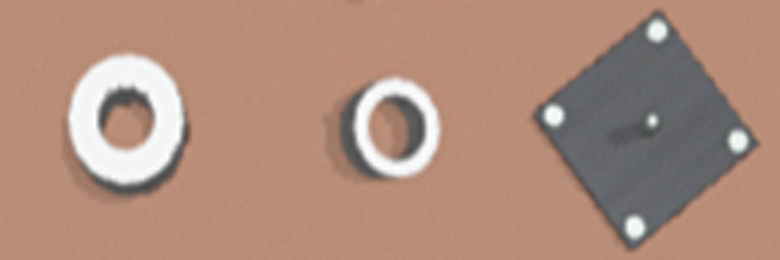

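The crop confirms both: each is a grey ring with a hole. Their top-face centres are at about px (231.5,125) and (441,217), and the jig pin's tip is at about (300.6,225). I'll move above the wide ring now.

```bash

R='import sys'
python3 -m inch '[{"dx":0.208,"dy":-0.147,"dz":0.025},{"dx":0.208,"dy":-0.147,"dz":0.025},{"dx":0.208,"dy":-0.147,"dz":0.025},{"dx":0.208,"dy":-0.147,"dz":0.025},{"dx":0.208,"dy":-0.147,"dz":0.025}]' 1
python3 -m inch '[{"dx":0.208,"dy":-0.147,"dz":0.025},{"dx":0.208,"dy":-0.147,"dz":0.025},{"dx":0.208,"dy":-0.147,"dz":0.025},{"dx":0.208,"dy":-0.147,"dz":0.025},{"dx":0.208,"dy":-0.147,"dz":0.025}]'
python3 -m inch '[{"dx":0.208,"dy":-0.147,"dz":0.025},{"dx":0.208,"dy":-0.147,"dz":0.025},{"dx":0.208,"dy":-0.147,"dz":0.025},{"dx":0.208,"dy":-0.147,"dz":0.025},{"dx":0.208,"dy":-0.147,"dz":0.025}]'
python3 -m inch '[{"dx":0.208,"dy":-0.147,"dz":0.025},{"dx":0.208,"dy":-0.147,"dz":0.025},{"dx":0.208,"dy":-0.147,"dz":0.025},{"dx":0.208,"dy":-0.147,"dz":0.025},{"dx":0.208,"dy":-0.147,"dz":0.025}]'
cat >> h.py <<'E'
def go(x,y,z):
    s=state();q=np.array(s['tool_rot']);r=Rn.from_quat([q[1],q[2],q[3],q[0]])
    print('t',round(float(s['time']),2),'pos',np.round(s['tool_pos'],4),'zax',r.as_matrix()[:,2].round(3),'xax',r.as_matrix()[:,0].round(3))
    d=r.inv().apply(np.array([x,y,z])-s['tool_pos']);print('d/0.8:',(d/.8).round(4),'dist',np.linalg.norm(d).round(3))
def wr(name,z,im=True):
    if im: save('wrist',im)
    else: optics.grab_frame('wrist')
    for o in nets.boxes_of('wrist',name)[:4]: print(name,round(o['confidence'],2),np.round(o['bbox'],1),ray('wrist',*o['bbox'][:2],z).round(4))
E
python3 - <<'E'
from h import *
go(.678,.088,.15);wr('wide_mid',.026,'w1.png');wr('pin_foot',.012,False)
E
```

```text
t 0.45 pos [ 0.2177 -0.5858  0.2312] zax [-0.  0. -1.] xax [0.937 0.348 0.   ]
d/0.8: [ 0.8327 -0.589   0.1016] dist 0.82validation failed for argument at $[0]...
validation failed for argument at $[0]...
validation failed for argument at $[0]...
validation failed for argument at $[0]...
```

View pics/w1.png

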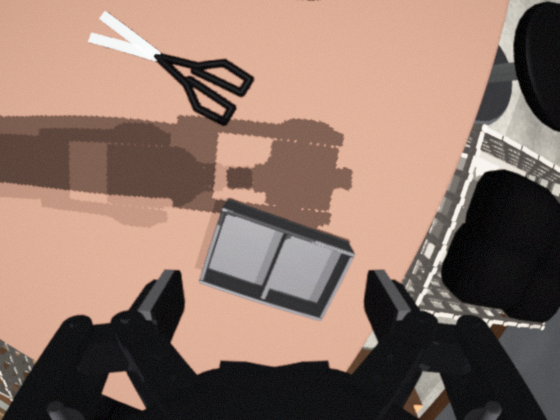

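The picture shows the start pose: scissors and a grey tray under the gripper. The rows were refused, so every row probably needs all six keys.

```bash

python3 -m inch '[{"dx":0.208,"dy":-0.147,"dz":0.025,"rx":0,"ry":0,"rz":0},{"dx":0.208,"dy":-0.147,"dz":0.025,"rx":0,"ry":0,"rz":0},{"dx":0.208,"dy":-0.147,"dz":0.025,"rx":0,"ry":0,"rz":0},{"dx":0.208,"dy":-0.147,"dz":0.025,"rx":0,"ry":0,"rz":0},{"dx":0.208,"dy":-0.147,"dz":0.025,"rx":0,"ry":0,"rz":0}]' 1
python3 -c "
from h import *
go(.678,.088,.15)"
```

```text
time: 1.15
tool_pos: [0.3348, -0.4135, 0.2105]
tool_rot: [-0.001, 0.984, 0.18, 0.0]
contact_force: [-0.5, -0.3, -0.8]
gripper_width: 1.002
grasp_force: 0.0
t 1.15 pos [ 0.3348 -0.4135  0.2105] zax [ 0.     0.002 -1.   ] xax [0.936 0.353 0.001]
d/0.8: [ 0.6227 -0.4348  0.0772] dist 0.611
```

```bash

python3 -m inch '[{"dx":0.208,"dy":-0.145,"dz":0.025,"rx":0,"ry":0,"rz":0},{"dx":0.208,"dy":-0.145,"dz":0.025,"rx":0,"ry":0,"rz":0},{"dx":0.208,"dy":-0.145,"dz":0.025,"rx":0,"ry":0,"rz":0},{"dx":0.208,"dy":-0.145,"dz":0.025,"rx":0,"ry":0,"rz":0},{"dx":0.208,"dy":-0.145,"dz":0.025,"rx":0,"ry":0,"rz":0}]'
python3 -m inch '[{"dx":0.208,"dy":-0.145,"dz":0.025,"rx":0,"ry":0,"rz":0},{"dx":0.208,"dy":-0.145,"dz":0.025,"rx":0,"ry":0,"rz":0},{"dx":0.208,"dy":-0.145,"dz":0.025,"rx":0,"ry":0,"rz":0},{"dx":0.208,"dy":-0.145,"dz":0.025,"rx":0,"ry":0,"rz":0},{"dx":0.208,"dy":-0.145,"dz":0.025,"rx":0,"ry":0,"rz":0}]'
python3 -m inch '[{"dx":0.206,"dy":-0.145,"dz":0.025,"rx":0,"ry":0,"rz":0},{"dx":0.206,"dy":-0.145,"dz":0.025,"rx":0,"ry":0,"rz":0},{"dx":0.206,"dy":-0.145,"dz":0.025,"rx":0,"ry":0,"rz":0},{"dx":0.206,"dy":-0.145,"dz":0.025,"rx":0,"ry":0,"rz":0},{"dx":0.206,"dy":-0.145,"dz":0.025,"rx":0,"ry":0,"rz":0}]'
python3 - <<'E'
from h import *
go(.678,.088,.15);wr('wide_mid',.026,'w2.png');wr('pin_foot',.012,False)
E
```

```text
time: 1.65
tool_pos: [0.4501, -0.2473, 0.1908]
tool_rot: [-0.001, 0.984, 0.18, 0.0]
contact_force: [-0.2, -0.8, 0.5]
gripper_width: 1.004
grasp_force: 0.0
time: 2.15
tool_pos: [0.5656, -0.0813, 0.1708]
tool_rot: [-0.001, 0.984, 0.179, 0.0]
contact_force: [-0.5, 0.2, 0.1]
gripper_width: 1.0
grasp_force: 0.0
time: 2.65
tool_pos: [0.6797, 0.0845, 0.1499]
tool_rot: [-0.0, 0.984, 0.179, -0.0]
contact_force: [-0.8, -0.9, -0.0]
gripper_width: 0.998
grasp_force: 0.0
t 2.65 pos [0.6797 0.0845 0.1499] zax [-0.001  0.001 -1.   ] xax [ 0.936  0.352 -0.   ]
d/0.8: [-0.0005 -0.0048 -0.0001] dist 0.004
wide_mid 0.85 [233.4 300.1  61.2  62.3] [0.5762 0.0842 0.026 ]
wide_mid 0.68 [271.1 202.1  67.5  71.5] [0.6809 0.0839 0.026 ]
pin_foot 0.64 [312.  353.   80.6  40.7] [ 0.5274 -0.0227  0.012 ]
```

View pics/w2.png

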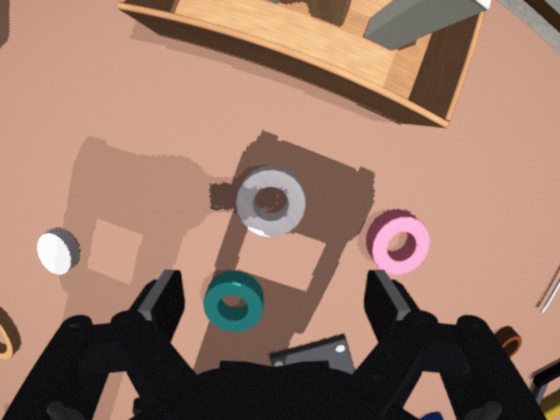

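The bare ring is at px (271,202), which gives (0.681,0.084) and agrees with the top view. Turquoise is at (233,300), pink at (400,243) and the solid disc at (57,252). Descending and closing.

```bash

python3 -m inch '[{"dx":0,"dy":-0.002,"dz":0.05,"rx":0,"ry":0,"rz":0},{"dx":0,"dy":-0.002,"dz":0.1,"rx":0,"ry":0,"rz":0},{"dx":0,"dy":-0.002,"dz":0.15,"rx":0,"ry":0,"rz":0},{"dx":0,"dy":-0.002,"dz":0.175,"rx":0,"ry":0,"rz":0},{"dx":0,"dy":-0.002,"dz":0.187,"rx":0,"ry":0,"rz":0}]'
python3 -m inch '[{"dx":0,"dy":0,"dz":0,"rx":0,"ry":0,"rz":0},{"dx":0,"dy":0,"dz":0,"rx":0,"ry":0,"rz":0},{"dx":0,"dy":0,"dz":0,"rx":0,"ry":0,"rz":0},{"dx":0,"dy":0,"dz":0,"rx":0,"ry":0,"rz":0},{"dx":0,"dy":0,"dz":0,"rx":0,"ry":0,"rz":0}]' -1
python3 -m inch '[{"dx":0,"dy":0,"dz":0,"rx":0,"ry":0,"rz":0},{"dx":0,"dy":0,"dz":0,"rx":0,"ry":0,"rz":0},{"dx":0,"dy":0,"dz":0,"rx":0,"ry":0,"rz":0}]'
```

```text
time: 3.35
tool_pos: [0.675, 0.0813, -0.001]
tool_rot: [-0.0, 0.984, 0.176, -0.002]
contact_force: [0.3, -0.3, 1.0]
gripper_width: 0.998
grasp_force: 0.0
time: 3.85
tool_pos: [0.6792, 0.0831, 0.0044]
tool_rot: [0.001, 0.984, 0.177, 0.002]
contact_force: [-0.1, -1.7, 6.8]
gripper_width: 0.665
grasp_force: 64.6
time: 4.15
tool_pos: [0.6793, 0.0831, 0.0044]
tool_rot: [0.001, 0.984, 0.177, 0.002]
contact_force: [-1.8, -1.2, 6.2]
gripper_width: 0.666
grasp_force: 64.6
```

```bash

python3 -m inch '[{"dx":0,"dy":0,"dz":-0.02,"rx":0,"ry":0,"rz":0},{"dx":0,"dy":0,"dz":-0.06,"rx":0,"ry":0,"rz":0},{"dx":0,"dy":0,"dz":-0.12,"rx":0,"ry":0,"rz":0},{"dx":0,"dy":0,"dz":-0.165,"rx":0,"ry":0,"rz":0},{"dx":0,"dy":0,"dz":-0.165,"rx":0,"ry":0,"rz":0}]'
python3 - <<'E'
from h import *
go(.498,-.039,.132);save('wrist','w3.png')
print(ray('top',300.6,225.2,.072))
E
```

```text
time: 4.65
tool_pos: [0.6817, 0.0837, 0.143]
tool_rot: [0.001, 0.984, 0.177, 0.007]
contact_force: [1.5, -0.5, -1.2]
gripper_width: 0.668
grasp_force: 64.3
t 4.65 pos [0.6817 0.0837 0.143 ] zax [ 0.014  0.    -1.   ] xax [0.937 0.349 0.013]
d/0.8: [-0.2688  0.0637  0.0105] dist 0.221
[ 0.49723209 -0.03754502  0.072     ]
```

View pics/w3.png

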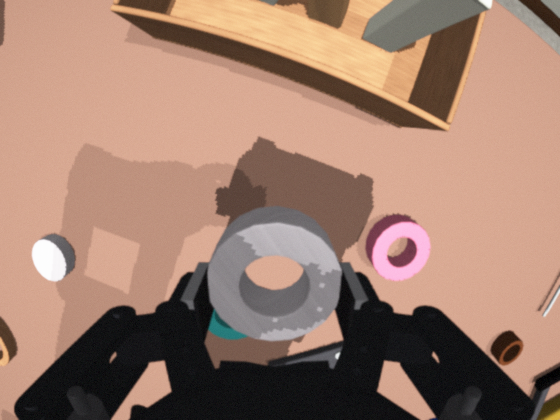

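The wide ring is held level in the gripper at about px (274,280). Moving over the pin.

```bash

python3 -m inch '[{"dx":-0.05,"dy":0.012,"dz":0,"rx":0,"ry":0,"rz":0},{"dx":-0.11,"dy":0.026,"dz":0.01,"rx":0,"ry":0,"rz":0},{"dx":-0.17,"dy":0.04,"dz":0.02,"rx":0,"ry":0,"rz":0},{"dx":-0.23,"dy":0.054,"dz":0.025,"rx":0,"ry":0,"rz":0},{"dx":-0.27,"dy":0.064,"dz":0.03,"rx":0,"ry":0,"rz":0}]'
python3 -m inch '[{"dx":0,"dy":0,"dz":0,"rx":0,"ry":0,"rz":0},{"dx":0,"dy":0,"dz":0,"rx":0,"ry":0,"rz":0},{"dx":0,"dy":0,"dz":0,"rx":0,"ry":0,"rz":0}]'
python3 - <<'E'
from h import *
print(ray('wrist',274,283,state()['tool_pos'][2]+.022))
go(.4975,-.038,.07);im=save('wrist','w4.png');im2=save('top','t4.png',(230,160,370,290),4)
a=cv2.resize(im,(400,300));b=cv2.resize(cv2.imread('pics/t4.png'),(400,371))[:300]
cv2.imwrite('pics/m4.png',np.hstack([a,b]))
E
```

```text
time: 5.2
tool_pos: [0.4884, -0.0403, 0.1068]
tool_rot: [-0.001, 0.984, 0.177, -0.003]
contact_force: [0.6, -0.4, -1.0]
gripper_width: 0.666
grasp_force: 64.2
time: 5.5
tool_pos: [0.4932, -0.0394, 0.1096]
tool_rot: [-0.0, 0.984, 0.177, -0.0]
contact_force: [-0.0, -0.8, -2.2]
gripper_width: 0.666
grasp_force: 64.2
[ 0.50032611 -0.03772559  0.13155249]
t 5.5 pos [ 0.4932 -0.0394  0.1096] zax [-0.  0. -1.] xax [0.937 0.349 0.   ]
d/0.8: [0.0057 0.0002 0.0494] dist 0.04
```

View pics/m4.png

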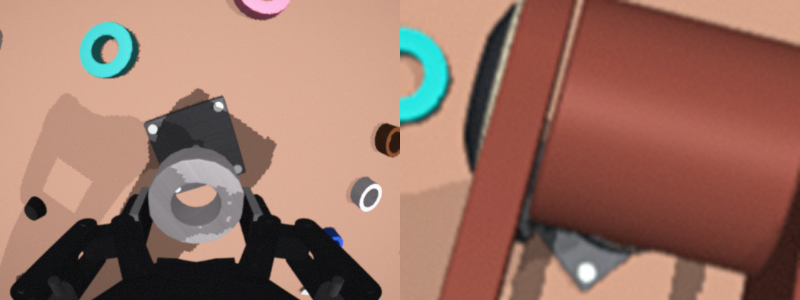

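The left panel (half scale) shows the held ring, with jig screws at (153,129), (219,106) and (238,169), and the fourth at (178,190). I'll use the diagonals to check the plate centre.

```bash

python3 - <<'E'
from h import *
P=[ray('wrist',u*1.4,v*1.4,.013)[:2] for u,v in((153,129),(238,169),(219,106),(178,190))]
print(np.round(P,4),(P[0]+P[1])/2,(P[2]+P[3])/2)
for v in (150,155,160,165,170,175,180,185): print(v,ray('wrist',196*1.4,v*1.4,.072).round(3), end=' ')
E
```

```text
[[ 0.5042  0.0121]
 [ 0.494  -0.0907]
 [ 0.5512 -0.0445]
 [ 0.4462 -0.0363]] [ 0.49910381 -0.03928879] [ 0.49866721 -0.04041481]
150 [ 0.515 -0.033  0.072] 155 [ 0.511 -0.034  0.072] 160 [ 0.506 -0.036  0.072] 165 [ 0.502 -0.037  0.072] 170 [ 0.498 -0.039  0.072] 175 [ 0.494 -0.04   0.072] 180 [ 0.49  -0.042  0.072] 185 [ 0.485 -0.044  0.072]
```

```bash

python3 -m inch '[{"dx":0.002,"dy":0,"dz":0.02,"rx":0,"ry":0,"rz":0},{"dx":0.002,"dy":0,"dz":0.04,"rx":0,"ry":0,"rz":0},{"dx":0.002,"dy":0,"dz":0.06,"rx":0,"ry":0,"rz":0},{"dx":0.002,"dy":0,"dz":0.08,"rx":0,"ry":0,"rz":0},{"dx":0.002,"dy":0,"dz":0.095,"rx":0,"ry":0,"rz":0}]'
python3 -m inch '[{"dx":0,"dy":0,"dz":0.004,"rx":0,"ry":0,"rz":0},{"dx":0,"dy":0,"dz":0.008,"rx":0,"ry":0,"rz":0},{"dx":0,"dy":0,"dz":0.012,"rx":0,"ry":0,"rz":0},{"dx":0,"dy":0,"dz":0.015,"rx":0,"ry":0,"rz":0},{"dx":0,"dy":0,"dz":0.015,"rx":0,"ry":0,"rz":0}]'
python3 - <<'E'
from h import *
go(.4945,-.0395,.0165);save('wrist','w5.png',(140,180,420,420),2)
E
```

```text
time: 6.1
tool_pos: [0.4945, -0.0387, 0.0327]
tool_rot: [-0.0, 0.984, 0.177, -0.0]
contact_force: [0.1, -1.1, -1.5]
gripper_width: 0.668
grasp_force: 64.3
time: 6.6
tool_pos: [0.4944, -0.0393, 0.0218]
tool_rot: [0.0, 0.984, 0.177, 0.0]
contact_force: [0.3, -0.1, -1.3]
gripper_width: 0.667
grasp_force: 64.3
t 6.6 pos [ 0.4944 -0.0393  0.0218] zax [ 0. -0. -1.] xax [0.937 0.348 0.   ]
d/0.8: [0.0001 0.0003 0.0067] dist 0.005
```

View pics/w5.png

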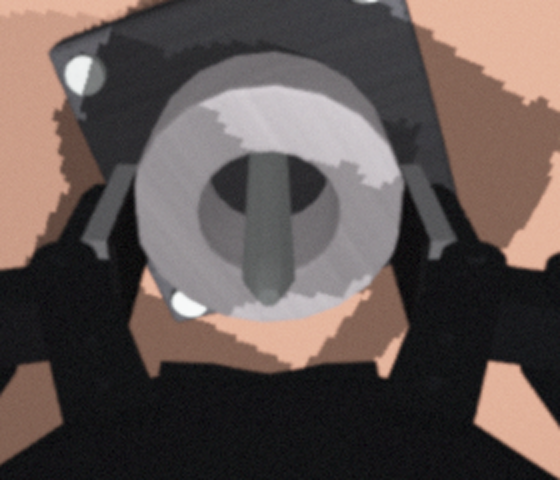

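The pin at px (268,150–300) is threaded through the bore and roughly central. Lowering the last 5 mm until contact.

```bash

python3 -m inch '[{"dx":0,"dy":0,"dz":0.002,"rx":0,"ry":0,"rz":0},{"dx":0,"dy":0,"dz":0.004,"rx":0,"ry":0,"rz":0},{"dx":0,"dy":0,"dz":0.006,"rx":0,"ry":0,"rz":0},{"dx":0,"dy":0,"dz":0.007,"rx":0,"ry":0,"rz":0},{"dx":0,"dy":0,"dz":0.007,"rx":0,"ry":0,"rz":0}]'
```

```text
time: 7.15
tool_pos: [0.4942, -0.0393, 0.0163]
tool_rot: [-0.0, 0.984, 0.177, -0.0]
contact_force: [-2.3, 0.0, 2.1]
gripper_width: 0.669
grasp_force: 64.6
```

```bash

python3 -m inch '[{"dx":0,"dy":0,"dz":0,"rx":0,"ry":0,"rz":0},{"dx":0,"dy":0,"dz":0,"rx":0,"ry":0,"rz":0},{"dx":0,"dy":0,"dz":0,"rx":0,"ry":0,"rz":0},{"dx":0,"dy":0,"dz":0,"rx":0,"ry":0,"rz":0},{"dx":0,"dy":0,"dz":0,"rx":0,"ry":0,"rz":0}]' 1
python3 -m inch '[{"dx":0,"dy":0,"dz":-0.03,"rx":0,"ry":0,"rz":0},{"dx":0,"dy":0,"dz":-0.07,"rx":0,"ry":0,"rz":0},{"dx":0,"dy":0,"dz":-0.12,"rx":0,"ry":0,"rz":0},{"dx":0,"dy":0,"dz":-0.165,"rx":0,"ry":0,"rz":0},{"dx":0,"dy":0,"dz":-0.165,"rx":0,"ry":0,"rz":0}]'
python3 -m inch '[{"dx":-0.015,"dy":0.06,"dz":0,"rx":0,"ry":0,"rz":0},{"dx":-0.03,"dy":0.12,"dz":0,"rx":0,"ry":0,"rz":0},{"dx":-0.045,"dy":0.18,"dz":0,"rx":0,"ry":0,"rz":0},{"dx":-0.06,"dy":0.24,"dz":0,"rx":0,"ry":0,"rz":0},{"dx":-0.077,"dy":0.3,"dz":0,"rx":0,"ry":0,"rz":0}]'
python3 -m inch '[{"dx":0,"dy":0,"dz":0,"rx":0,"ry":0,"rz":0},{"dx":0,"dy":0,"dz":0,"rx":0,"ry":0,"rz":0}]'
python3 - <<'E'
from h import *
go(.521,-.288,.0);im=save('wrist','w6.png')
for o in nets.boxes_of('wrist','narrow_mid')[:4]: print(round(o['confidence'],2),np.round(o['bbox'],1),ray('wrist',*o['bbox'][:2],.02).round(4))
t=save('top','t6.png',(230,160,370,265),3)
t=cv2.imread('pics/t6.png');cv2.imwrite('pics/m6.png',np.hstack([cv2.resize(im,(380,285)),cv2.resize(t,(380,285))]))
E
```

```text
time: 7.65
tool_pos: [0.4943, -0.0393, 0.0161]
tool_rot: [0.0, 0.984, 0.177, 0.0]
contact_force: [0.4, 0.0, -0.3]
gripper_width: 1.0
grasp_force: 0.0
time: 8.15
tool_pos: [0.4981, -0.0401, 0.1548]
tool_rot: [0.002, 0.984, 0.177, 0.005]
contact_force: [0.5, -0.2, -0.4]
gripper_width: 0.996
grasp_force: 0.0
time: 8.65
tool_pos: [0.5197, -0.2874, 0.1471]
tool_rot: [-0.0, 0.984, 0.177, -0.0]
contact_force: [0.9, 0.3, 1.1]
gripper_width: 1.002
grasp_force: 0.0
time: 8.85
tool_pos: [0.5195, -0.2864, 0.1469]
tool_rot: [-0.001, 0.984, 0.176, -0.001]
contact_force: [0.4, 0.4, 0.5]
gripper_width: 0.999
grasp_force: 0.0
t 8.85 pos [ 0.5195 -0.2864  0.1469] zax [-0.001  0.001 -1.   ] xax [ 0.938  0.346 -0.001]
d/0.8: [0.0012 0.0029 0.1836] dist 0.147
0.85 [278.1 204.   51.3  54.6] [ 0.5221 -0.2883  0.02  ]
0.65 [229.3 282.6  44.4  51.2] [ 0.4334 -0.2721  0.02  ]
0.58 [312.  109.7  54.7  54.6] [ 0.6073 -0.286   0.02  ]
```

View pics/m6.png

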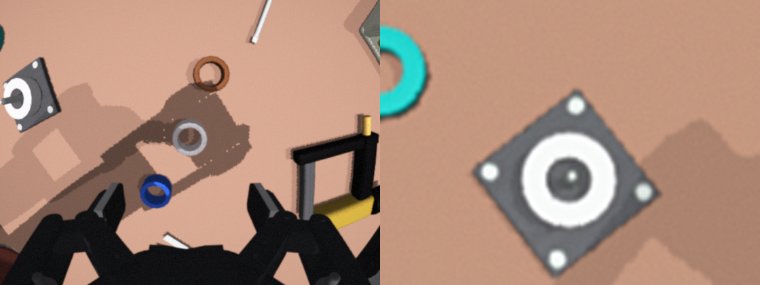

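The wide ring is flat and centred on the pin (right panel, (568,180)). The grey narrow ring is at wrist px (278,204), with brown at (312,110) and blue at (229,283). I'll grasp the grey one.

```bash

python3 -m inch '[{"dx":0.002,"dy":0.003,"dz":0.05,"rx":0,"ry":0,"rz":0},{"dx":0.002,"dy":0.003,"dz":0.1,"rx":0,"ry":0,"rz":0},{"dx":0.002,"dy":0.003,"dz":0.145,"rx":0,"ry":0,"rz":0},{"dx":0.002,"dy":0.003,"dz":0.17,"rx":0,"ry":0,"rz":0},{"dx":0.002,"dy":0.003,"dz":0.178,"rx":0,"ry":0,"rz":0}]'
python3 -m inch '[{"dx":0,"dy":0,"dz":0,"rx":0,"ry":0,"rz":0},{"dx":0,"dy":0,"dz":0,"rx":0,"ry":0,"rz":0},{"dx":0,"dy":0,"dz":0,"rx":0,"ry":0,"rz":0},{"dx":0,"dy":0,"dz":0,"rx":0,"ry":0,"rz":0},{"dx":0,"dy":0,"dz":0,"rx":0,"ry":0,"rz":0}]' -1
python3 -m inch '[{"dx":0,"dy":0,"dz":0,"rx":0,"ry":0,"rz":0},{"dx":0,"dy":0,"dz":0,"rx":0,"ry":0,"rz":0},{"dx":0,"dy":0,"dz":0,"rx":0,"ry":0,"rz":0}]'
```

```text
time: 9.5
tool_pos: [0.5205, -0.2844, 0.0024]
tool_rot: [-0.002, 0.984, 0.178, -0.002]
contact_force: [-0.3, 0.1, 0.2]
gripper_width: 0.999
grasp_force: 0.0
time: 10.0
tool_pos: [0.5242, -0.2885, 0.0083]
tool_rot: [0.002, 0.984, 0.177, 0.002]
contact_force: [0.2, 1.4, 5.4]
gripper_width: 0.478
grasp_force: 61.7
time: 10.3
tool_pos: [0.5242, -0.2885, 0.0083]
tool_rot: [0.001, 0.984, 0.177, 0.002]
contact_force: [0.6, 0.5, 6.4]
gripper_width: 0.485
grasp_force: 61.8
```

```bash

python3 -m inch '[{"dx":0,"dy":0,"dz":-0.02,"rx":0,"ry":0,"rz":0},{"dx":0,"dy":0,"dz":-0.06,"rx":0,"ry":0,"rz":0},{"dx":0,"dy":0,"dz":-0.12,"rx":0,"ry":0,"rz":0},{"dx":0,"dy":0,"dz":-0.18,"rx":0,"ry":0,"rz":0},{"dx":0,"dy":0,"dz":-0.18,"rx":0,"ry":0,"rz":0}]'
python3 -m inch '[{"dx":0.015,"dy":-0.06,"dz":0,"rx":0,"ry":0,"rz":0},{"dx":0.03,"dy":-0.12,"dz":0,"rx":0,"ry":0,"rz":0},{"dx":0.045,"dy":-0.18,"dz":0,"rx":0,"ry":0,"rz":0},{"dx":0.06,"dy":-0.24,"dz":0,"rx":0,"ry":0,"rz":0},{"dx":0.078,"dy":-0.3,"dz":0,"rx":0,"ry":0,"rz":0}]'
python3 -m inch '[{"dx":0,"dy":0,"dz":0,"rx":0,"ry":0,"rz":0},{"dx":0,"dy":0,"dz":0,"rx":0,"ry":0,"rz":0},{"dx":0,"dy":0,"dz":0,"rx":0,"ry":0,"rz":0}]'
python3 -c "
from h import *
go(.498,-.040,.0463)"
```

```text
time: 10.8
tool_pos: [0.5266, -0.2904, 0.1602]
tool_rot: [0.006, 0.984, 0.177, 0.006]
contact_force: [1.5, -0.4, -0.3]
gripper_width: 0.484
grasp_force: 61.0
time: 11.3
tool_pos: [0.4964, -0.0391, 0.1501]
tool_rot: [0.0, 0.984, 0.177, 0.0]
contact_force: [2.6, 1.0, -1.0]
gripper_width: 0.485
grasp_force: 61.0
time: 11.6
tool_pos: [0.4974, -0.0416, 0.15]
tool_rot: [0.0, 0.984, 0.177, 0.0]
contact_force: [0.6, 0.2, -0.4]
gripper_width: 0.48
grasp_force: 61.1
t 11.6 pos [ 0.4974 -0.0416  0.15  ] zax [ 0.    -0.001 -1.   ] xax [0.938 0.348 0.   ]
d/0.8: [ 0.0013 -0.0018  0.1297] dist 0.104
```

```bash

python3 -m inch '[{"dx":0.001,"dy":-0.002,"dz":0.04,"rx":0,"ry":0,"rz":0},{"dx":0.001,"dy":-0.002,"dz":0.075,"rx":0,"ry":0,"rz":0},{"dx":0.001,"dy":-0.002,"dz":0.09,"rx":0,"ry":0,"rz":0},{"dx":0.001,"dy":-0.002,"dz":0.105,"rx":0,"ry":0,"rz":0},{"dx":0.001,"dy":-0.002,"dz":0.118,"rx":0,"ry":0,"rz":0}]'
python3 - <<'E'
from h import *
go(.498,-.040,.0463);save('wrist','w7.png',(140,180,420,420),2)
E
```

```text
time: 12.1
tool_pos: [0.4981, -0.0399, 0.0552]
tool_rot: [0.0, 0.984, 0.176, 0.0]
contact_force: [-0.6, -0.3, -0.2]
gripper_width: 0.485
grasp_force: 61.1
t 12.1 pos [ 0.4981 -0.0399  0.0552] zax [ 0.001 -0.    -1.   ] xax [0.938 0.347 0.001]
d/0.8: [-0.0002  0.      0.0112] dist 0.009
```

View pics/w7.png

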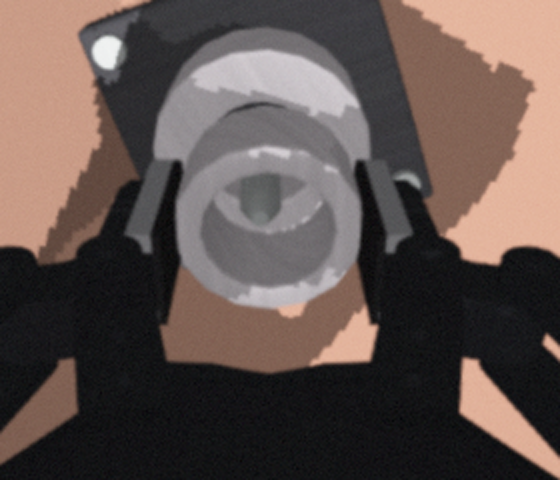

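The narrow ring is threaded: the pin tip at px (262,215) is inside its bore, with the wide ring below. Lowering the last 9 mm.

```bash

python3 -m inch '[{"dx":0,"dy":0,"dz":0.004,"rx":0,"ry":0,"rz":0},{"dx":0,"dy":0,"dz":0.007,"rx":0,"ry":0,"rz":0},{"dx":0,"dy":0,"dz":0.009,"rx":0,"ry":0,"rz":0},{"dx":0,"dy":0,"dz":0.011,"rx":0,"ry":0,"rz":0},{"dx":0,"dy":0,"dz":0.011,"rx":0,"ry":0,"rz":0}]'
```

```text
time: 12.65
tool_pos: [0.4976, -0.039, 0.0466]
tool_rot: [0.0, 0.984, 0.177, 0.0]
contact_force: [-0.9, 0.7, -0.9]
gripper_width: 0.481
grasp_force: 61.1
```

```bash

python3 -m inch '[{"dx":0,"dy":0,"dz":0.001,"rx":0,"ry":0,"rz":0},{"dx":0,"dy":0,"dz":0.001,"rx":0,"ry":0,"rz":0},{"dx":0,"dy":0,"dz":0.001,"rx":0,"ry":0,"rz":0}]'
python3 -m inch '[{"dx":0,"dy":0,"dz":0,"rx":0,"ry":0,"rz":0},{"dx":0,"dy":0,"dz":0,"rx":0,"ry":0,"rz":0},{"dx":0,"dy":0,"dz":0,"rx":0,"ry":0,"rz":0},{"dx":0,"dy":0,"dz":0,"rx":0,"ry":0,"rz":0},{"dx":0,"dy":0,"dz":0,"rx":0,"ry":0,"rz":0}]' 1
python3 -m inch '[{"dx":0,"dy":0,"dz":-0.03,"rx":0,"ry":0,"rz":0},{"dx":0,"dy":0,"dz":-0.07,"rx":0,"ry":0,"rz":0},{"dx":0,"dy":0,"dz":-0.12,"rx":0,"ry":0,"rz":0},{"dx":0,"dy":0,"dz":-0.165,"rx":0,"ry":0,"rz":0},{"dx":0,"dy":0,"dz":-0.165,"rx":0,"ry":0,"rz":0}]'
python3 -m inch '[{"dx":-0.05,"dy":0,"dz":0,"rx":0,"ry":0,"rz":0},{"dx":-0.1,"dy":0,"dz":0,"rx":0,"ry":0,"rz":0},{"dx":-0.1,"dy":0,"dz":0,"rx":0,"ry":0,"rz":0},{"dx":-0.1,"dy":0,"dz":0,"rx":0,"ry":0,"rz":0},{"dx":-0.1,"dy":0,"dz":0,"rx":0,"ry":0,"rz":0}]'
python3 - <<'E'
from h import *
save('wrist','w8.png');a=save('side','s8.png',(270,170,370,270),4)
a=cv2.imread('pics/s8.png');b=cv2.imread('pics/w8.png');cv2.imwrite('pics/m8.png',np.hstack([cv2.resize(a,(300,300)),cv2.resize(b,(400,300))]))
E
```

```text
time: 12.95
tool_pos: [0.4978, -0.039, 0.0463]
tool_rot: [0.0, 0.984, 0.177, 0.0]
contact_force: [-2.3, 1.1, 4.9]
gripper_width: 0.483
grasp_force: 61.6
time: 13.45
tool_pos: [0.4975, -0.039, 0.0456]
tool_rot: [-0.0, 0.984, 0.177, -0.0]
contact_force: [0.5, 0.4, -0.5]
gripper_width: 1.001
grasp_force: 0.0
time: 13.95
tool_pos: [0.5012, -0.0398, 0.1845]
tool_rot: [0.002, 0.984, 0.177, 0.005]
contact_force: [0.1, 0.3, -0.1]
gripper_width: 0.998
grasp_force: 0.0
time: 14.45
tool_pos: [0.423, -0.0668, 0.1777]
tool_rot: [-0.0, 0.984, 0.177, 0.0]
contact_force: [0.5, 0.2, 0.4]
gripper_width: 0.998
grasp_force: 0.0
```

View pics/m8.png

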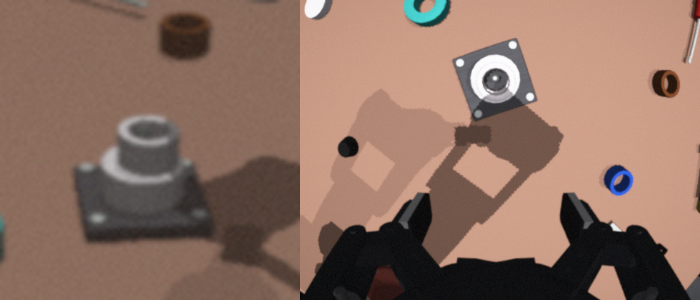

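Both rings are stacked flat on the pin: side panel (147,165), wrist panel (495,78). The gripper is clear, so I'm handing in.

```bash
python3 -c "
from h import *
print(ticket.job_done())"
```

```text
the job is handed in; nothing more can be done
None
```

I lowered the wide spacer and then the narrow one down the pin, released both, and handed the job in at about 14.5 s of robot time. The last pictures show them stacked flat with the gripper clear, but the hand-in returned no verdict.

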